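# Load a tube and index the sample carousel to its reader

## Robot

A 7-joint arm with a two-finger parallel gripper is mounted at the origin on a cart in front of the work surface, level with it; the furniture and walls round the work are solid. World frame = base frame: x ahead of the robot, y to its left, z up, the work surface at z = 0. Lengths are in m, angles in rad, forces in N, time in s.
With the tool pointing down it reaches from about 0.35 to 0.9 m from the base axis. Payload 19.9 kg.
Tool frame: the origin (TCP) lies on the centre line of the jaws, within the pads' length; the fingertips stand 19 mm ahead of it and the grasp point (between the pads) is the TCP; z points along the fingers, y is the direction in which the jaws open and shut (so a half turn about z gives the same grasp; the last joint's range is limited). The gripper opens to 94 mm and grips with 3 to 60 N. Pads are 16 mm wide; open, the fingers measure 119 mm over their backs; the gripper's body (75 mm by 177 mm) begins 78 mm behind the grasp point.
Start: joints at [1.173, 0.417, -0.01, 1.614, 0.005, 1.111, -0.053], TCP at [0.218, -0.586, 0.224] pointing down, gripper open.
Joint ranges: [-2.81, 2.81], [-0.39, 2.02], [-1.27, 1.25], [0.06, 2.57], [-1.19, 4.33], [0.19, 2], [-2.82, 2.82]. Speed limits (rad/s): [1.89, 1.89, 2.39, 2.39, 3.01, 3.01, 3.01].

## Interface

Orientations are given as [roll, pitch, yaw] about the fixed x, y, z axes, in that order (R = Rz(yaw) Ry(pitch) Rx(roll)).
In Python, from workcell import observe, grab_frame, finish_job gives the robot as it stands. The module is installed in compiled form; this text tells all that it offers.
- The arm moves only by the shell command python3 -m creep 'ROWS' [FORCE]. ROWS is text: rows parted by semicolons, each of 7 numbers parted by spaces: the turn, a rotation vector about the tool's x, y, z in rad, then the shift along the tool's x, y, z in cm, then the opening, from -1 (shut) to 1 (fully open), so that 0 is half open. A call has 1 to 12 rows; each row shifts and turns the commanded pose from where the row before left it, along the tool's axes as they then stand; what a row does not reach is not made up. A row lasts 1/10 s, in which the tool goes at most 50 mm and 8.59 degrees, less where a joint would pass 70% of its speed; a pose out of reach is approached as far as the arm can. A call is refused whole if a number of a shift passes 5 or a number of a turn 0.15, either way. A call with a gripper value outside its range is refused whole. The fingers move at their own pace and stop on an object; FORCE is the grip in N (left out, the last holds). Time passes only in rows, so rows that do not move let the fingers close. It gives the time, the measured TCP pose, the force and the opening at its end, in the units of the state.
- observe(): the state, without advancing time (a new reading comes with each control period).
- grab_frame(name): name is "scene" or "top" or "wrist"; returns a dict with "color" (420x560x3 uint8, blue, green, red), "intrinsics" (3x3 intrinsics, pixels), "xyz" and "orientation" of the camera in the world. Camera axes: x right, y up, looking along -z (the intrinsics and any distortion apply to the point x, -y, -z); pixel columns grow to the right and rows downward; lengths in m; the calibration is good to about 2 mm. A picture is of the moment at which its call begins. There is no depth.
- finish_job(): hands the job in, once; it reports no verdict.
The state is a dict: "time": time; "joint_pos": joint angles; "joint_vel": joint speeds; "joint_efforts": joint torques, N m; "eef_pos": TCP position; "tcp_rot": TCP orientation; "wrist_force": force on the tool from outside, world axes, zero at the start; "moment": the same for the moment, N m; "gripper_width": opening from 0.0 (shut) to 1.0 (fully open).
Only numpy, scipy, OpenCV 4.12 (cv2) and the standard library are available. Lean on these libraries where they do the work, as an engineer would, in place of code of your own. Each camera call takes 0.05 s, during which the arm holds its last target. There are 200 camera calls.

## Task

Stand the teal-capped tube in the orange cup of the sample carousel and let go of it. Then push the blue post to turn the table clockwise (seen from above) through the click to its next position, and press the post home against the stop with a steady push of about 10 N for a second, never more than 15 N on the carousel, so that the table stays fully home when you let go. Leave every tube upright, and the tube on the bench where it stands.

Things in the scene. Friction and masses are not known exactly. Their poses are not given: they have to be found in the camera images.
- carousel: Fixed base: round white housing 230 mm across, 36 mm high, on the bench, under the turning table. Origin: centre of its underside, on the turning axis; z up. A fixed column rises in the middle with a black reader head, up to 148 mm, within 30 mm of the axis. A low metal stop lug (to 56 mm) stands on its rim, 72 degrees clockwise of the post's start; the ear under the post meets its buffer.
- turntable (a joint): Angle of the table, rad, 0 at the start, growing clockwise from above. Detents every 1.047. They resist by 0.4 to 0.6 N m (at 0.26), then from 0.52 on drive it forward; plus 0.2 N m dry friction, 0.25 N m s/rad drag: 6 to 9 N at the post. It then rests 0.02 to 0.1 short of the stop at 1.047, till pressed home (1.03 up); friction holds it there. The stop is hard.
- hub_axis (a point): Point on the turning axis at the top face of the table's aluminium disc, 46 mm above the bench. The disc is 196 mm across and bears six upright cups (42 mm across, rims 83 mm above the bench), centres 70 mm from the axis, 60 degrees apart.
- orange_cup (a point): Middle of the inner floor (49 mm above the bench) of the one orange cup, on the turning table; bore 34 mm across and 34 mm deep, open at the top. At the start it is the cup nearest an orange mark on the rim of the housing, on the robot's side.
- post_top (a point): Middle of the top end of the upright push post on the table, 146 mm above the bench, 104 mm from the axis. Blue sleeve 17 mm across from 96 to 146 mm above the bench, steel stem 12 mm across below. Sprung: gives 1 mm at 8 N. It starts 30 degrees anticlockwise (from above) of the orange cup, which leads when the post is pushed clockwise; the cup behind the post is empty.
- tube_teal: Loose tube to load: clear tube with a teal cap, 113 mm high, body 28 mm across up to 100 mm, cap 34 mm across above that, 0.02 to 0.04 kg. Origin: centre of its underside; z up. Stands on the bench in front of the carousel, to its left or its right. Loaded, its underside stands on the cup's floor.
- tube_bench: Loose tube of the same size with a pink cap, standing on the bench at the other side; leave it alone. Origin: centre of its underside; z up.
- tube_cup: Loose tube of the same size with a pink cap, standing in the cup on the far side of the table and riding round with it. Origin: centre of its underside; z up.
There are look-alikes about, which are no part of the job. Leave any red or yellow look-alike of the tube_cup alone.

How it is judged:
On the way, in this order (a step that is already met when the one before it is completed fails the run):
1. the teal-capped tube stands in the orange cup, let go, before the table is turned (horizontal distance between tube_teal and orange_cup below 0.008 m and z of tube_teal in the frame of orange_cup below 0.006 m and angle between tube_teal's own z axis and vertical below 0.2 rad and contact force between the fingers and tube_teal below 0.3 N and value of joint turntable below 0.15 rad), for 0.2 s.
2. the table has been turned through the click, the tube still in its cup (horizontal distance between tube_teal and orange_cup below 0.008 m and z of tube_teal in the frame of orange_cup below 0.006 m and angle between tube_teal's own z axis and vertical below 0.2 rad and contact force between the fingers and tube_teal below 0.3 N and value of joint turntable above 0.75 rad).
3. the table is pressed home against the stop by the robot with at least 6 N for 0.3 s (value of joint turntable above 1.03 rad and contact force between the fingers and carousel above 6 N), for 0.3 s.
At the end, for the whole second after the job is handed in: The table stands within 0.02 rad of its stop (turntable at least 1.027 rad) and at rest; the teal-capped tube stands in the orange cup within 8 mm of its middle, on its floor (within 6 mm) and upright within 0.2 rad; the two pink-capped tubes stand upright (0.2 rad) (horizontal distance between tube_teal and orange_cup below 0.008 m and z of tube_teal in the frame of orange_cup below 0.006 m and angle between each of tube_teal, tube_cup, tube_bench's own z axis and vertical below 0.2 rad and value of joint turntable above 1.027 rad and velocity of joint turntable below 0.02 rad/s and linear speed of tube_teal below 0.02 m/s); the robot touches nothing.
It fails at once if the robot bears on the carousel with more than 15 N (contact force between any of the fingers, the arm and carousel above 15 N).
It fails at once if the tube on the bench is moved by more than 20 mm or tipped (distance of tube_bench from where it was at the start of the episode above 0.02 m or angle between tube_bench's own z axis and vertical above 0.3 rad).
It fails at once if the tube riding in the far cup is tipped or lifted out (angle between tube_cup's own z axis and vertical above 0.35 rad or height (world z) of tube_cup above 0.08 m).
It fails at once if the teal-capped tube is tipped over (angle between tube_teal's own z axis and vertical above 0.7 rad).
It also fails if it takes over 69 s, if anything falls off the work surface, if the arm or the gripper's body presses on something with over 40 N, if the wrist force passes 120 N, or if a joint passes its speed limit or range.

## Working session

There is one attempt and no reset: what is moved stays moved. The work goes in short steps, Python scripts to look and compute and a shell command to move; the robot and the scene stay as the last step left them, time stands still between calls to the robot, and variables do not carry over. Pictures are saved under pics/ and viewed, about 8 in all and at most 12, crops included, and the job is handed in when it is done.

```bash
mkdir -p pics
cat > h.py <<'E'
import numpy as np, cv2, json
from scipy.spatial.transform import Rotation as R
from workcell import observe, grab_frame, finish_job
def shot(name, fn):
    f=grab_frame(name); cv2.imwrite('pics/'+fn+'.png', f['color']); 
    np.savez('pics/'+fn+'.npz', **{k:np.array(v) for k,v in f.items()}); return f
def load(fn): return np.load('pics/'+fn+'.npz')
def rot(o):
    o=np.array(o,float)
    return o if o.shape==(3,3) else (R.from_euler('xyz',o).as_matrix() if o.size==3 else R.from_quat(o).as_matrix())
def ray(f,u,v):
    K=np.array(f['intrinsics']); d=np.linalg.inv(K)@[u,v,1]; d=np.array([d[0],-d[1],-d[2]])
    return np.array(f['xyz'],float), rot(f['orientation'])@d
def at(f,u,v,z):
    c,d=ray(f,u,v); return c+d*(z-c[2])/d[2]
def px(f,p):
    q=rot(f['orientation']).T@(np.array(p)-np.array(f['xyz'],float)); q=np.array([q[0],-q[1],-q[2]]); w=np.array(f['intrinsics'])@q; return w[:2]/w[2]
E
python3 - <<'E'
from h import *
a=shot('top','top0'); b=shot('scene','sc0')
print({k:a[k] for k in a if k!='color'}); print({k:b[k] for k in b if k!='color'})
print(observe())
cv2.imwrite('pics/both.png', cv2.resize(np.vstack([a['color'],b['color']]),None,fx=.7,fy=.7))
E
```

```text
{'intrinsics': array([[539.56640065,   0.        , 278.58314796],
       [  0.        , 539.56640065, 210.70081853],
       [  0.        ,   0.        ,   1.        ]]), 'xyz': array([0.34841721, 0.04730557, 1.16985742]), 'orientation': array([ 0.19724134, -0.01065795, -1.58038044])}
{'intrinsics': array([[395.64781524,   0.        , 284.15000407],
       [  0.        , 395.64781524, 207.89590962],
       [  0.        ,   0.        ,   1.        ]]), 'xyz': array([0.17745327, 0.55359752, 0.80118137]), 'orientation': array([ 0.76107027, -0.00900147, -2.49982249])}
{'time': 0.1, 'joint_pos': array([ 1.17250508,  0.41790218, -0.0103387 ,  1.61411002,  0.00470499,
        1.11069441, -0.05298802]), 'joint_vel': array([ 2.14001657e-05, -5.45702227e-04,  1.24395014e-03, -2.18413433e-03,
        5.75777965e-04,  1.12202014e-03, -5.97819927e-04]), 'joint_efforts': array([ 1.88150545e-03, -8.52576613e+01,  6.40534647e-01, -4.26688778e+01,
       -4.88355244e-02,  1.63905008e-02, -8.20727166e-06]), 'eef_pos': array([ 0.2181922 , -0.58533781,  0.22389688]), 'tcp_rot': array([-3.14050535e+00,  7.52744594e-05,  3.56846095e-01]), 'wrist_force': array([ 0.1418211 , -0.58865784,  0.18217388]), 'moment': array([-0.01161234,  0.02299193,  0.00265367]), 'gripper_width': 1.001035675319343}
```

View pics/top0.png

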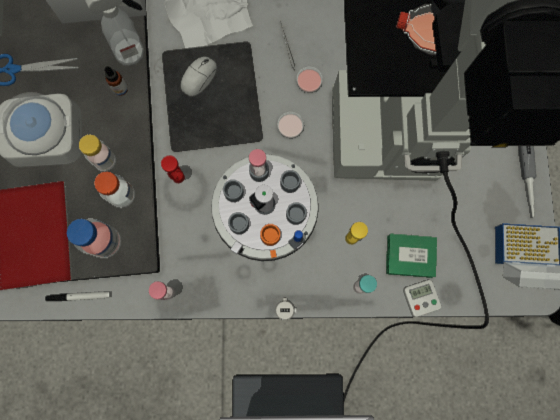

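View pics/sc0.png

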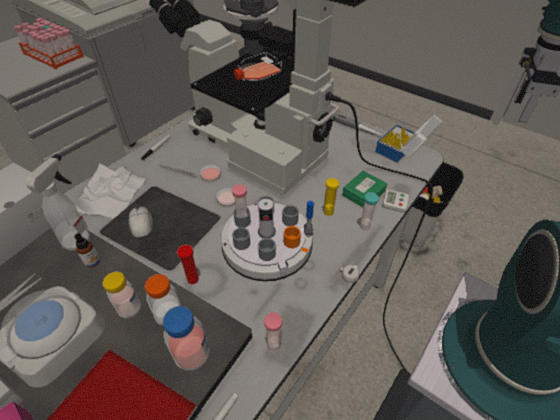

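The top view is aligned with image up = +x and image left = +y. It shows the teal cap at (368,284), yellow look-alike at (358,232), pink bench tube at (160,290) and orange cup at (271,235). The post top is at (298,237) and the far pink tube at (258,158). The scene view agrees with this: teal at (371,198), yellow at (331,183), post at (310,204) and cup at (292,228).

Run:
```python
from h import *
from scipy.optimize import least_squares
f=load('top0'); s=load('sc0'); im=f['color']; hsv=cv2.cvtColor(im,cv2.COLOR_BGR2HSV)
def blob(lo,hi,box):
    m=cv2.inRange(hsv,np.array(lo),np.array(hi)); k=np.zeros_like(m); u0,v0,u1,v1=box; k[v0:v1,u0:u1]=m[v0:v1,u0:u1]
    c=max(cv2.findContours(k,cv2.RETR_EXTERNAL,cv2.CHAIN_APPROX_NONE)[0],key=cv2.contourArea)
    return cv2.minEnclosingCircle(c), cv2.contourArea(c), cv2.boundingRect(c)
for n,lo,hi,box,z in [('teal',(80,80,60),(98,255,255),(345,265,390,305),.113),('orange',(5,120,80),(16,255,255),(255,220,286,247),.083),('blue',(105,120,50),(125,255,255),(285,225,310,250),.146),
  ('yellow',(22,120,80),(34,255,255),(340,215,375,250),.113)]:
    c,a,br=blob(lo,hi,box); p=at(f,*c[0],z); print(n,np.round(c[0],1),round(c[1],1),a,br,p.round(4), 'in scene',px(s,p).round(1))
big=cv2.resize(im[140:310,140:400],None,fx=3,fy=3,interpolation=cv2.INTER_CUBIC); cv2.imwrite('pics/crop0.png',big)
```

```text
teal [367.6 283.4] 8.7 210.5 (360, 275, 17, 18) [ 0.4137 -0.138   0.113 ] in scene [372.4 196.8]
orange [269.8 234.2] 10.5 306.0 (260, 224, 21, 21) [0.5168 0.0521 0.083 ] in scene [293.4 232.2]
blue [298. 236.] 5.4 63.5 (294, 231, 9, 11) [ 0.5032 -0.0023  0.146 ] in scene [312.6 203. ]
yellow [355.8 233.2] 12.5 295.0 (346, 222, 22, 22) [ 0.5129 -0.1188  0.113 ] in scene [334.2 184.4]
```

View pics/crop0.png

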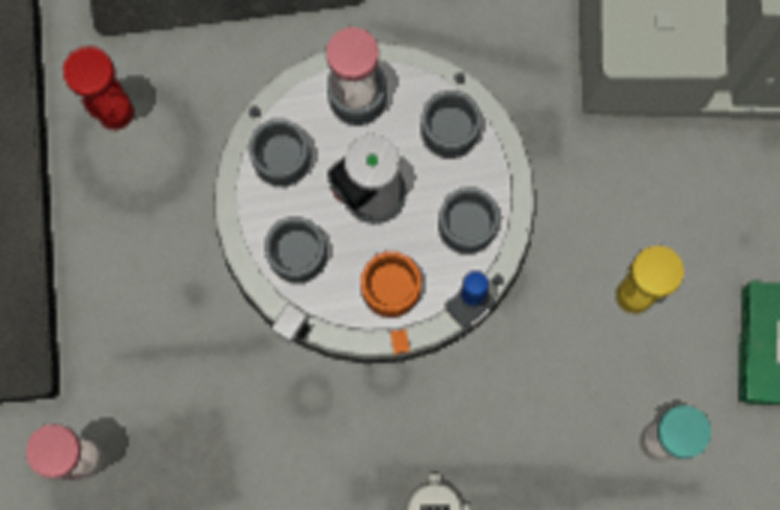

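```bash
python3 - <<'E'
from h import *
f=load('top0')
hub=at(f,265.0,202.0,.083); cup=at(f,270.1,234.3,.083); post=at(f,298.3,235.6,.146); house=at(f,265,207,.036)
print('hub',hub,'house',house,'cup',cup,'post',post)
for n,p in (('cup',cup),('post',post)):
    d=(p-hub)[:2]; print(n,np.hypot(*d),np.degrees(np.arctan2(d[1],d[0])))
for u,v in [(282,152),(452,123),(469,219),(297,249)]:
    d=(at(f,140+u/3,140+v/3,.083)-hub)[:2]; print(np.hypot(*d),np.degrees(np.arctan2(d[1],d[0])))
E
python3 -m creep '0 0 0.12 0 0 0 1;0 0 0.12 0 0 0 1;0 0 0.117 0 0 0 1;0 0 0 1.9 -4.4 0 1;0 0 0 1.9 -4.4 0 1;0 0 0 1.9 -4.4 0 1;0 0 0 1.9 -4.4 0 1;0 0 0 1.9 -4.4 0 1;0 0 0 1.9 -4.4 0 1;0 0 0 1.9 -4.4 0 1;0 0 0 1.9 -4.4 0 1'
```

```text
hub [0.58399457 0.06145179 0.083     ] house [0.58320726 0.06211458 0.036     ] cup [0.51663596 0.0513831  0.083     ] post [ 0.50393498 -0.00292399  0.146     ]
cup 0.06810697662537053 -171.49843711001472
post 0.10273158455335606 -141.19729753156386
0.068483055259514 69.09054700154931
0.06944306675141798 -50.4175797081293
0.0684027846688582 -110.15992414678067
0.06881974575562644 129.21800570044883
time: 1.2
eef_pos: [0.3706, -0.2318, 0.2245]
tcp_rot: [3.141, 0.0, -0.0]
wrist_force: [0.8, -0.0, -0.7]
gripper_width: 0.998
```

```bash
python3 -m creep '0 0 0 2.1 -4.4 0 1;0 0 0 2.1 -4.4 0 1;0 0 0 0.1 -0.6 0 1;0 0 0 0 0 0 1;0 0 0 0 0 0 1'
python3 - <<'E'
from h import *
f=shot('wrist','w1'); print(f['xyz'],f['orientation'],observe()['eef_pos']); print(px(f,[.4137,-.138,.113]),px(f,[.4137,-.138,0]))
im=f['color'].copy(); cv2.circle(im,tuple(int(x) for x in px(f,[.4137,-.138,.113])),4,(0,0,255),1); cv2.imwrite('pics/w1v.png',im)
E
```

```text
time: 1.7
eef_pos: [0.4129, -0.1406, 0.2243]
tcp_rot: [3.142, 0.001, -0.001]
wrist_force: [0.1, 0.3, 0.0]
gripper_width: 1.001
[ 0.49227752 -0.14058334  0.38360419] [-2.77761728e-01 -6.12298434e-04 -1.57203084e+00] [ 0.4127951  -0.14087797  0.22426353]
[275.10360156 211.09382004] [275.82597664 187.22151429]
```

View pics/w1v.png

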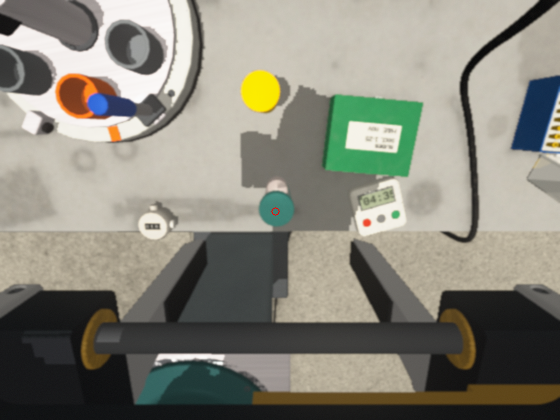

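The cap is at (276,209) in the wrist view, within about 2 px of the predicted (275,211), so the position holds. Next I descend and grip.

```bash
python3 -m creep '0 0 0 0.15 -0.27 3.7 1;0 0 0 0 0 3.7 1;0 0 0 0 0 3.7 1;0 0 0 0 0 3.8 1;0 0 0 0 0 0 1;0 0 0 0 0 0 -1;0 0 0 0 0 0 -1;0 0 0 0 0 0 -1;0 0 0 0 0 0 -1;0 0 0 0 0 0 -1;0 0 0 0 0 0 -1' 10
python3 -m creep '0 0 0 0 0 0 -1;0 0 0 0 0 0 -1;0 0 0 0 0 0 -1;0 0 0 0 0 -1 -1;0 0 0 0 0 -3 -1;0 0 0 0 0 -4 -1;0 0 0 0 0 -4.5 -1;0 0 0 0 0 -4.5 -1;0 0 0 0 0 -1 -1;0 0 0 0 0 0 -1' 10
```

```text
time: 2.85
eef_pos: [0.415, -0.137, 0.0758]
tcp_rot: [3.141, -0.0, -0.0]
wrist_force: [0.4, 1.5, 0.7]
gripper_width: 0.525
time: 3.85
eef_pos: [0.4154, -0.1371, 0.2572]
tcp_rot: [3.14, -0.003, -0.0]
wrist_force: [-0.8, -0.4, -1.9]
gripper_width: 0.36
```

Run:
```python
from h import *
print(observe()['gripper_width'])
f=shot('wrist','w2'); s=shot('scene','s2'); c=np.zeros((420,800,3),np.uint8); c[:,:400]=f['color'][:,80:480]; 
u,v=[int(x) for x in px(s,observe()['eef_pos'])]; print(u,v)
cr=s['color'][max(v-80,0):v+100,max(u-90,0):u+90]; cr=cv2.resize(cr,(400,int(400*cr.shape[0]/cr.shape[1])))[:420]; c[:cr.shape[0],400:]=cr; cv2.imwrite('pics/v2.png',c)
```

```text
0.35954157785114255
382 151
```

View pics/v2.png

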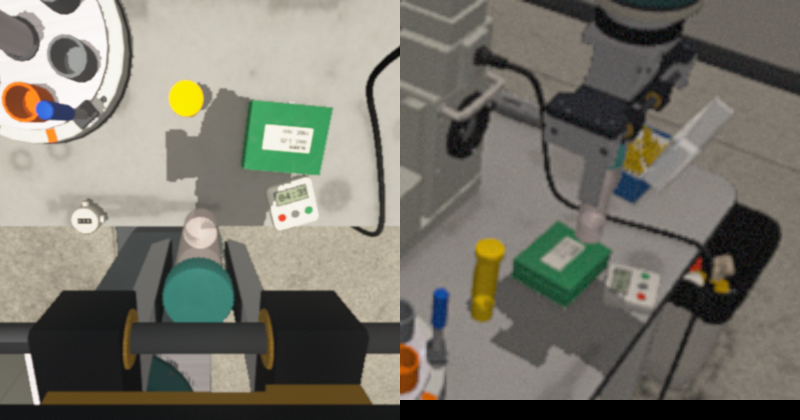

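The tube is held: teal cap at about (198,293) in the left half, its end visible at (200,212). A grip width of 34 mm suggests the cap, so I check its height within the grip.

Run:
```python
from h import *
f=load('w2'); o=observe(); t=o['eef_pos']; print(f['intrinsics'][0,0],f['xyz'],f['orientation'],t,o['tcp_rot'])
h=cv2.cvtColor(f['color'],cv2.COLOR_BGR2HSV); m=cv2.inRange(h,np.array((80,80,40)),np.array((98,255,255))); m[:240]=0; m[330:]=0; m[:,:230]=0;m[:,330:]=0
ys,xs=np.nonzero(m); print('teal cols',xs.min(),xs.max(),'rows',ys.min(),ys.max())
for zt in (.0,.01,.02,.03,.037,.045):
    P=[px(f,t+[0.017*np.cos(a),0.017*np.sin(a),zt]) for a in np.linspace(0,6.28,60)]; P=np.array(P)
    print('cap top',zt,'cols',P[:,0].min().round(),P[:,0].max().round(),'rows',P[:,1].min().round(),P[:,1].max().round(), 'bottom row', [round(px(f,t+[.014*s,0,zt-.113])[1]) for s in (1,-1)])
```

```text
295.7803735605837 [ 0.49424406 -0.13678402  0.41675825] [-0.27425183 -0.00182537 -1.57101132] [ 0.41433357 -0.1368135   0.25454064] [-3.14116546e+00  1.15286826e-03 -2.24301362e-04]
teal cols 241 314 rows 258 322
cap top 0.0 cols 249.0 306.0 rows 238.0 290.0 bottom row [198, 226]
cap top 0.01 cols 248.0 307.0 rows 245.0 299.0 bottom row [201, 229]
cap top 0.02 cols 246.0 309.0 rows 252.0 309.0 bottom row [203, 233]
cap top 0.03 cols 244.0 311.0 rows 260.0 320.0 bottom row [206, 237]
cap top 0.037 cols 242.0 313.0 rows 267.0 329.0 bottom row [208, 240]
cap top 0.045 cols 240.0 315.0 rows 275.0 340.0 bottom row [211, 243]
```

```bash
python3 -m creep '0 0 0 0 -3 0 -1;0 0 0 0 -4.5 0 -1;0 0 0 0 -4.5 0 -1;0 0 0 0 -4.5 0 -1;0 0 0 0 -2.2 0 -1;0 0 0 0 0 0 -1;0 0 0 0 0 0 -1;0 0 0 0 0 0 -1'
python3 - <<'E'
from h import *
f=shot('wrist','w3'); o=observe(); print(o['eef_pos'],o['tcp_rot'],f['xyz'],f['orientation'])
h=cv2.cvtColor(f['color'],cv2.COLOR_BGR2HSV); m=cv2.inRange(h,np.array((4,120,60)),np.array((17,255,255)))
for c in cv2.findContours(m,cv2.RETR_EXTERNAL,cv2.CHAIN_APPROX_NONE)[0]:
    if cv2.contourArea(c)>150: print('orange',cv2.boundingRect(c),cv2.contourArea(c))
im=f['color'].copy()
for x,y,col in ((.5149,.0503,(0,255,0)),(.5166,.0514,(255,0,255))):
  for z,r in((.083,.021),(.083,.017)):
    P=np.array([px(f,[x+r*np.cos(a),y+r*np.sin(a),z]) for a in np.linspace(0,6.28,80)])
    print(x,z,r,'cols',P[:,0].min().round(1),P[:,0].max().round(1),'rows',P[:,1].min().round(1),P[:,1].max().round(1))
    cv2.polylines(im,[(P*8).astype(np.int32)],True,col,1,shift=3)
cv2.imwrite('pics/w3v.png',cv2.resize(im[0:340,140:480],None,fx=1.7,fy=1.7,interpolation=cv2.INTER_CUBIC))
E
```

```text
time: 4.75
eef_pos: [0.4146, 0.049, 0.2546]
tcp_rot: [-3.141, 0.002, -0.002]
wrist_force: [1.4, 1.5, -0.3]
gripper_width: 0.357
[0.41473401 0.04901634 0.25485014] [-3.14146755e+00  1.22870776e-03 -1.78341823e-03] [0.49417942 0.04901283 0.41387404] [-2.78899185e-01 -4.32880839e-04 -1.57228298e+00]
orange (257, 80, 38, 41) 1162.0
0.5149 0.083 0.021 cols 256.6 296.4 rows 83.1 125.2
0.5149 0.083 0.017 cols 260.4 292.6 rows 87.2 121.3
0.5166 0.083 0.021 cols 255.6 295.4 rows 81.3 123.6
0.5166 0.083 0.017 cols 259.3 291.6 rows 85.5 119.7
```

View pics/w3v.png

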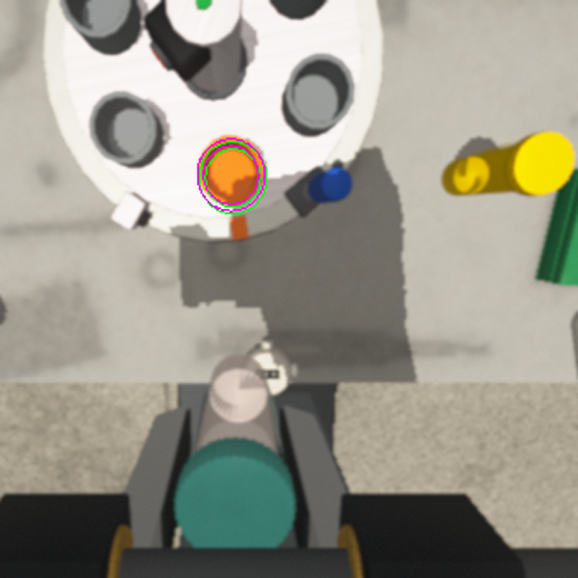

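The orange rim bounding box (257..295, 80..121) fits the projection to within about 2 px. Cup target in the tool frame is about (0.5178, 0.051).

```bash
python3 -m creep '0 0 0 2 -0.2 0 -1;0 0 0 3 0 0 -1;0 0 0 3 0 0 -1;0 0 0 2.3 0 0 -1;0 0 0 0 0 2.5 -1;0 0 0 0 0 3 -1;0 0 0 0 0 2.5 -1;0 0 0 0 0 0.5 -1;0 0 0 0 0 0 -1;0 0 0 0 0 0 -1;0 0 0 0 0 0 -1'
python3 - <<'E'
from h import *
f=shot('wrist','w4'); s=shot('scene','s4'); o=observe(); print(o['eef_pos'],o['tcp_rot'],o['wrist_force'])
u,v=[int(x) for x in px(s,[.517,.051,.1])]; print(u,v)
a=cv2.resize(s['color'][v-60:v+40,u-50:u+50],(500,500),interpolation=cv2.INTER_CUBIC); b=f['color'][60:420,130:430]
c=np.zeros((500,800,3),np.uint8); c[:,:500]=a; c[:360,500:]=b; cv2.imwrite('pics/v4.png',c)
E
```

```text
time: 5.9
eef_pos: [0.5186, 0.0519, 0.1717]
tcp_rot: [3.142, -0.002, -0.0]
wrist_force: [-0.2, 0.3, 1.1]
gripper_width: 0.36
[0.51834078 0.05194712 0.17133527] [ 3.14150747e+00 -1.32601662e-03 -3.55655285e-04] [ 0.05668691 -0.07233794 -0.9756208 ]
293 227
```

View pics/v4.png

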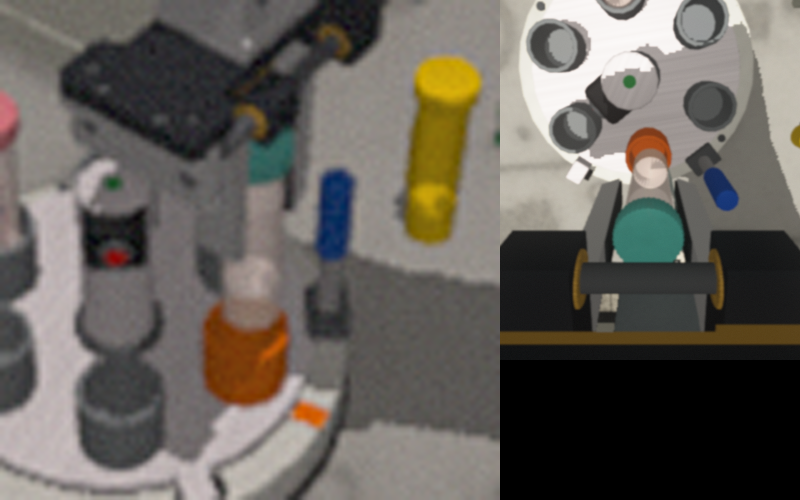

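The tube hangs right above the orange cup: scene crop has the tube at column 248 and the cup at 246. In the wrist crop it is centred to about 2 px. I lower it gently.

```bash
python3 -m creep '0 0 0 -0.05 0.05 0.6 -1;0 0 0 0 0 0.6 -1;0 0 0 0 0 0.6 -1;0 0 0 0 0 0.6 -1;0 0 0 0 0 0.6 -1;0 0 0 0 0 0 -1;0 0 0 0 0 0 -1;0 0 0 0 0 0 -1'; python3 -c "
from h import *; o=observe(); print(o['eef_pos'],o['wrist_force'],o['moment'])"
```

```text
time: 6.8
eef_pos: [0.5175, 0.0516, 0.1406]
tcp_rot: [-3.142, -0.0, -0.0]
wrist_force: [-0.7, 0.6, -0.7]
gripper_width: 0.362
[0.5175394  0.0515611  0.14064478] [-0.71655167  0.6179982  -0.65711444] [ 0.06019003 -0.02050569  0.03211625]
```

```bash
python3 -m creep '0 0 0 0 0 0.5 -1;0 0 0 0 0 0.5 -1;0 0 0 0 0 0.2 -1;0 0 0 0 0 0.1 -1;0 0 0 0 0 0.1 -1;0 0 0 0 0 0 -1;0 0 0 0 0 0 -1;0 0 0 0 0 0 -1'; python3 -c "
from h import *; o=observe(); print(o['eef_pos'],o['wrist_force'],o['moment'])"
```

```text
time: 7.6
eef_pos: [0.5174, 0.0515, 0.1265]
tcp_rot: [-3.142, -0.0, -0.0]
wrist_force: [0.3, -0.3, -0.4]
gripper_width: 0.359
[0.51744582 0.0515342  0.12652477] [ 0.29829871 -0.25566126 -0.41136129] [ 0.06275988 -0.05439771 -0.03045723]
```

```bash
python3 -m creep '0 0 0 0 0 0.1 -1;0 0 0 0 0 0 -1;0 0 0 0 0 0 -0.15;0 0 0 0 0 0 0;0 0 0 0 0 0 0.2;0 0 0 0 0 0 0.2;0 0 0 0 0 0 0.2;0 0 0 0 0 0 0.2;0 0 0 0 0 0 0.2'
python3 - <<'E'
from h import *
f=shot('wrist','w5'); s=shot('scene','s5'); o=observe(); print(o['eef_pos'],o['tcp_rot'],o['wrist_force'],o['gripper_width'])
u,v=293,227
a=cv2.resize(s['color'][v-60:v+40,u-50:u+50],(500,500),interpolation=cv2.INTER_CUBIC); b=f['color'][60:420,130:430]
c=np.zeros((500,800,3),np.uint8); c[:,:500]=a; c[:360,500:]=b; cv2.imwrite('pics/v5.png',c)
E
```

```text
time: 8.5
eef_pos: [0.5174, 0.0516, 0.1255]
tcp_rot: [-3.141, 0.0, -0.0]
wrist_force: [0.4, -0.5, 0.3]
gripper_width: 0.602
[0.51741    0.0515102  0.12543619] [-3.14152750e+00  6.66343324e-05 -2.40512601e-04] [-0.83879935  0.04088746  0.39948772] 0.6017082590923847
```

View pics/v5.png

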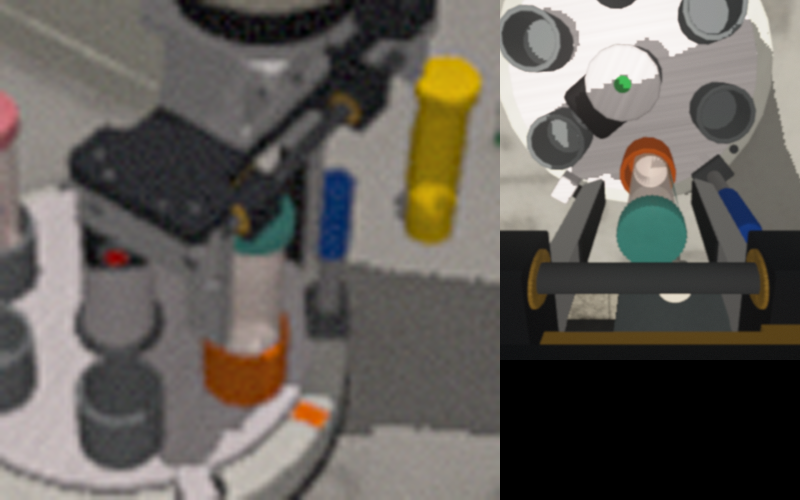

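The tube stands in the cup, bottom seen inside the orange wall at (248,340), and the jaws are clear. I back out straight up, then go behind the post.

```bash
python3 -m creep '0 0 0 0 0 -1 0.2;0 0 0 0 0 -2.5 0.2;0 0 0 0 0 -3 0.2;0 0 0 0 0 -2.5 0.2;0 0 0 0 0 0 0.2;0 0 0 0 0 0 0.2;0 0 0 0.6 4.3 0 0.2;0 0 0 0.7 4.3 0 -1;0 0 -0.137 0 0 0 -1;0 0 -0.137 0 0 0 -1;0 0 -0.137 0 0 0 -1;0 0 -0.137 0 0 0 -1' 30
python3 -m creep '0 0 -0.136 0 0 0 -1;0 0 0 0 0 0 -1;0 0 0 0 0 0 -1;0 0 0 0 0 0 -1;0 0 0 0 0 0 -1;0 0 0 0 0 0 -1' 30
python3 - <<'E'
from h import *
f=shot('wrist','w6'); o=observe(); print(o['eef_pos'],o['tcp_rot'],o['wrist_force'],o['gripper_width'])
im=f['color'].copy()
P=px(f,[.5049,-.0037,.146]); print('post pred',P)
cv2.circle(im,tuple(int(x) for x in P),5,(0,0,255),1); cv2.circle(im,tuple(int(x) for x in px(f,[.5174,.0515,.162])),5,(0,255,255),1); cv2.circle(im,tuple(int(x) for x in px(f,[.5855,.062,.148])),5,(255,0,255),1); cv2.imwrite('pics/w6v.png',im)
E
```

```text
time: 9.8
eef_pos: [0.5299, -0.0345, 0.2145]
tcp_rot: [-3.14, 0.001, 0.553]
wrist_force: [0.5, -0.8, -0.2]
gripper_width: 0.213
time: 10.4
eef_pos: [0.5304, -0.0344, 0.2154]
tcp_rot: [-3.141, 0.0, 0.683]
wrist_force: [-0.7, -0.4, -0.5]
gripper_width: 0.005
[ 0.53039017 -0.03439119  0.21543236] [-3.14154459e+00  5.63824725e-05  6.83138258e-01] [ 0.17263403 -0.57173791 -0.20646927] 0.005015982367024247
post pred [229.50210913 226.94468065]
```

View pics/w6v.png

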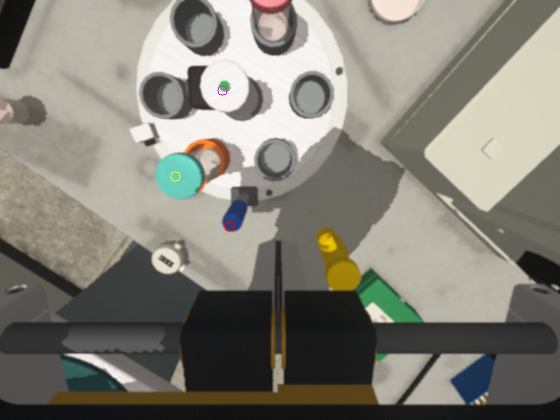

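The wrist view shows the post top at (231,225), predicted (229,227), and the cap at (180,176) standing in the cup. The hub dot is at (224,85). The path is clear, so I descend behind the post and near it.

```bash
python3 -m creep '0 0 0 0 0 2 -1;0 0 0 0 0 2.5 -1;0 0 0 0 0 2.5 -1;0 0 0 0 0 2 -1;0 0 0 0.15 -0.5 0 -1;0 0 0 0 -0.4 0 -1;0 0 0 0 -0.3 0 -1;0 0 0 0 -0.1 0 -1;0 0 0 0 -0.1 0 -1;0 0 0 0 0 0 -1;0 0 0 0 0 0 -1' 30
cat > st.py <<'E'
from h import *
hub=np.array([.587,.0635])
o=observe(); p=o['eef_pos']; F=o['wrist_force']; yaw=o['tcp_rot'][2]
x=np.array([np.cos(yaw),np.sin(yaw)]); y=np.array([np.sin(yaw),-np.cos(yaw)]); d=hub-p[:2]
print('t',round(o['time'],2),'pos',p.round(4),'yaw',round(yaw,3),'hub in tool',(d@x).round(4),(d@y).round(4),'F tool x,y',(F[:2]@x).round(2),(F[:2]@y).round(2),'Fz',F[2].round(2))
E
python3 st.py
```

```text
time: 11.55
eef_pos: [0.5228, -0.0228, 0.1256]
tcp_rot: [3.141, -0.0, 0.684]
wrist_force: [-0.5, 0.1, -0.0]
gripper_width: 0.007
t 11.55 pos [ 0.5228 -0.0228  0.1256] yaw 0.684 hub in tool 0.1043 -0.0264 F tool x,y -0.36 -0.41 Fz -0.03
```

```bash
python3 -m creep '0 0 0.01 -0.02 -0.104 0 -1;0 0 0.01 -0.02 -0.104 0 -1;0 0 0.01 -0.02 -0.104 0 -1;0 0 0.01 -0.02 -0.104 0 -1;0 0 0.01 -0.02 -0.104 0 -1;0 0 0.01 -0.02 -0.104 0 -1;0 0 0.01 -0.02 -0.104 0 -1;0 0 0.01 -0.02 -0.104 0 -1'; python3 st.py
```

```text
time: 12.35
eef_pos: [0.5164, -0.0171, 0.1254]
tcp_rot: [3.142, 0.0, 0.603]
wrist_force: [1.9, -2.6, -1.1]
gripper_width: 0.006
t 12.35 pos [ 0.5164 -0.0171  0.1254] yaw 0.603 hub in tool 0.1039 -0.0264 F tool x,y 0.12 3.22 Fz -1.1
```

```bash
python3 -m creep '0 0 0.015 -0.038 -0.156 0 -1;0 0 0.015 -0.038 -0.156 0 -1;0 0 0.015 -0.038 -0.156 0 -1;0 0 0.015 -0.038 -0.156 0 -1;0 0 0.015 -0.038 -0.156 0 -1;0 0 0.015 -0.038 -0.156 0 -1;0 0 0.015 -0.038 -0.156 0 -1;0 0 0.015 -0.038 -0.156 0 -1'; python3 st.py
python3 -m creep '0 0 0.015 -0.038 -0.156 0 -1;0 0 0.015 -0.038 -0.156 0 -1;0 0 0.015 -0.038 -0.156 0 -1;0 0 0.015 -0.038 -0.156 0 -1;0 0 0.015 -0.038 -0.156 0 -1;0 0 0.015 -0.038 -0.156 0 -1;0 0 0.015 -0.038 -0.156 0 -1;0 0 0.015 -0.038 -0.156 0 -1'; python3 st.py
```

```text
time: 13.15
eef_pos: [0.5073, -0.008, 0.1255]
tcp_rot: [3.141, -0.0, 0.482]
wrist_force: [3.5, -5.0, -2.0]
gripper_width: 0.002
t 13.15 pos [ 0.5073 -0.008   0.1255] yaw 0.482 hub in tool 0.1038 -0.0264 F tool x,y 0.79 6.04 Fz -2.0
time: 13.95
eef_pos: [0.4995, 0.0019, 0.1255]
tcp_rot: [3.141, -0.0, 0.362]
wrist_force: [5.0, -5.7, -2.0]
gripper_width: 0.007
t 13.95 pos [0.4995 0.0019 0.1255] yaw 0.362 hub in tool 0.1037 -0.0266 F tool x,y 2.7 7.1 Fz -2.0
```

```bash
python3 -m creep '0 0 0.015 -0.03 -0.156 0 -1;0 0 0.015 -0.03 -0.156 0 -1;0 0 0.015 -0.03 -0.156 0 -1;0 0 0.015 -0.03 -0.156 0 -1;0 0 0.015 -0.03 -0.156 0 -1;0 0 0.015 -0.03 -0.156 0 -1;0 0 0.015 -0.03 -0.156 0 -1;0 0 0.015 -0.03 -0.156 0 -1'; python3 st.py
python3 -m creep '0 0 0.015 -0.03 -0.156 0 -1;0 0 0.015 -0.03 -0.156 0 -1;0 0 0.015 -0.03 -0.156 0 -1;0 0 0.015 -0.03 -0.156 0 -1;0 0 0.015 -0.03 -0.156 0 -1;0 0 0.015 -0.03 -0.156 0 -1'; python3 st.py
```

```text
time: 14.75
eef_pos: [0.493, 0.013, 0.1254]
tcp_rot: [3.141, 0.001, 0.242]
wrist_force: [-0.1, -6.6, 0.3]
gripper_width: 0.001
t 14.75 pos [0.493  0.013  0.1254] yaw 0.242 hub in tool 0.1034 -0.0265 F tool x,y -1.65 6.4 Fz 0.27
time: 15.35
eef_pos: [0.489, 0.0221, 0.1254]
tcp_rot: [3.142, 0.001, 0.153]
wrist_force: [-3.1, -4.6, 1.0]
gripper_width: 0.005
t 15.35 pos [0.489  0.0221 0.1254] yaw 0.153 hub in tool 0.1032 -0.0261 F tool x,y -3.79 4.07 Fz 1.01
```

```bash
python3 -m creep '0 0 0.015 -0.05 -0.156 0 -1;0 0 0.015 -0.05 -0.156 0 -1;0 0 0.015 -0.045 -0.156 0 -1;0 0 0.015 -0.045 -0.156 0 -1;0 0 0.015 -0.04 -0.156 0 -1;0 0 0.015 -0.04 -0.156 0 -1;0 0 0.015 -0.04 -0.156 0 -1;0 0 0.015 -0.04 -0.156 0 -1'; python3 st.py
python3 -m creep '0 0 0.015 -0.04 -0.156 0 -1;0 0 0.015 -0.04 -0.156 0 -1;0 0 0.015 -0.04 -0.156 0 -1;0 0 0.015 -0.04 -0.156 0 -1;0 0 0.015 -0.04 -0.156 0 -1;0 0 0.015 -0.04 -0.156 0 -1;0 0 0.015 -0.04 -0.156 0 -1;0 0 0.015 -0.04 -0.156 0 -1'; python3 st.py
```

```text
time: 16.15
eef_pos: [0.4849, 0.0344, 0.1255]
tcp_rot: [-3.141, -0.0, 0.033]
wrist_force: [1.0, -0.6, -0.0]
gripper_width: 0.004
t 16.15 pos [0.4849 0.0344 0.1255] yaw 0.033 hub in tool 0.103 -0.0257 F tool x,y 0.99 0.68 Fz -0.03
time: 16.95
eef_pos: [0.4818, 0.0467, 0.1254]
tcp_rot: [-3.142, 0.0, -0.087]
wrist_force: [0.2, 0.0, -0.5]
gripper_width: 0.005
t 16.95 pos [0.4818 0.0467 0.1254] yaw -0.087 hub in tool 0.1033 -0.0259 F tool x,y 0.19 -0.03 Fz -0.46
```

Run:
```python
from h import *
f=shot('wrist','w7'); t=shot('top','t7'); 
h=cv2.cvtColor(f['color'],cv2.COLOR_BGR2HSV); m=cv2.inRange(h,np.array((105,120,40)),np.array((125,255,255))); m[300:]=0; m[:,400:]=0
c=max(cv2.findContours(m,cv2.RETR_EXTERNAL,cv2.CHAIN_APPROX_NONE)[0],key=cv2.contourArea); print(cv2.boundingRect(c))
for phi in (.9,.95,1.0,1.03):
    th=np.radians(-140.5)-phi; P=np.array([.587+.104*np.cos(th),.0635+.104*np.sin(th),.146]); print(phi,P.round(4),px(f,P).round(1))
cv2.imwrite('pics/v7.png',np.hstack([f['color'][0:400,60:440],cv2.resize(t['color'][140:280,190:340],(400,400*140//150))[:,:].copy() if 0 else cv2.resize(t['color'][140:290,190:340],(400,400))]))
```

```text
(176, 232, 44, 56)
0.9 [0.4853 0.0852 0.146 ] [204.2 282.4]
0.95 [0.4865 0.0903 0.146 ] [194.3 281.1]
1.0 [0.488  0.0953 0.146 ] [184.4 279.4]
1.03 [0.489  0.0982 0.146 ] [178.4 278.1]
```

View pics/v7.png

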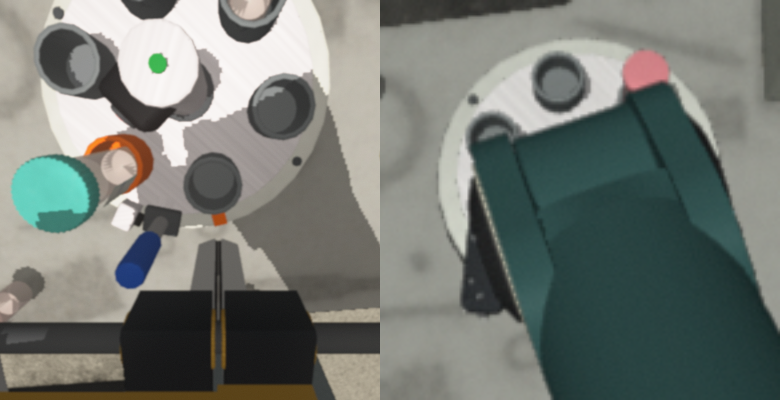

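The table has clicked through and rests near 0.97 rad: post top at (190,274), ear just short of the lug. The tube is still in its cup. I close the gap, then press slowly.

```bash
python3 -m creep '0 0 0.04 -0.095 -0.416 0 -1;0 0 0.04 -0.095 -0.416 0 -1;0 0 0.04 -0.095 -0.416 0 -1;0 0 0.04 -0.095 -0.416 0 -1;0 0 0.04 -0.095 -0.416 0 -1;0 0 0 0 0 0 -1;0 0 0 0 0 0 -1'; python3 st.py
python3 -m creep '0 0 0.01 -0.026 -0.104 0 -1;0 0 0.01 -0.026 -0.104 0 -1;0 0 0.01 -0.026 -0.104 0 -1;0 0 0.01 -0.026 -0.104 0 -1;0 0 0.01 -0.026 -0.104 0 -1;0 0 0.01 -0.026 -0.104 0 -1'; python3 st.py
```

```text
time: 17.75
eef_pos: [0.4806, 0.0677, 0.1254]
tcp_rot: [3.142, 0.0, -0.285]
wrist_force: [-0.1, 0.2, 0.5]
gripper_width: 0.002
t 17.75 pos [0.4806 0.0677 0.1254] yaw -0.285 hub in tool 0.1033 -0.0259 F tool x,y -0.16 -0.12 Fz 0.48
time: 18.35
eef_pos: [0.481, 0.0743, 0.1255]
tcp_rot: [-3.142, 0.0, -0.347]
wrist_force: [-0.5, 0.4, -0.1]
gripper_width: 0.004
t 18.35 pos [0.481  0.0743 0.1255] yaw -0.347 hub in tool 0.1034 -0.0258 F tool x,y -0.59 -0.22 Fz -0.12
```

Now in small steps (0.5 mm per row), reading the force often.

```bash
for i in 1; do python3 -m creep '0 0 0.005 -0.013 -0.052 0 -1;0 0 0.005 -0.013 -0.052 0 -1;0 0 0.005 -0.013 -0.052 0 -1;0 0 0.005 -0.013 -0.052 0 -1' >/dev/null; python3 st.py; python3 -m creep '0 0 0.005 -0.013 -0.052 0 -1;0 0 0.005 -0.013 -0.052 0 -1;0 0 0.005 -0.013 -0.052 0 -1' >/dev/null; python3 st.py;  python3 -m creep '0 0 0.005 -0.013 -0.052 0 -1;0 0 0.005 -0.013 -0.052 0 -1' > /dev/null; python3 st.py; done
```

```text
t 18.75 pos [0.4812 0.0764 0.1255] yaw -0.367 hub in tool 0.1033 -0.0259 F tool x,y -0.22 1.14 Fz 0.21
t 19.05 pos [0.4815 0.078  0.1254] yaw -0.382 hub in tool 0.1033 -0.0259 F tool x,y 0.83 0.91 Fz 0.31
t 19.25 pos [0.4816 0.079  0.1255] yaw -0.392 hub in tool 0.1033 -0.0259 F tool x,y 1.2 1.1 Fz 1.11
```

```bash
python3 -m creep '0 0 0.005 -0.013 -0.052 0 -1;0 0 0.005 -0.013 -0.052 0 -1' >/dev/null; python3 st.py; python3 -m creep '0 0 0.005 -0.013 -0.052 0 -1;0 0 0.005 -0.013 -0.052 0 -1' >/dev/null; python3 st.py;  python3 -m creep '0 0 0.005 -0.013 -0.052 0 -1' > /dev/null; python3 st.py
```

```text
t 19.45 pos [0.4818 0.0801 0.1254] yaw -0.402 hub in tool 0.1033 -0.0258 F tool x,y 0.31 1.82 Fz 0.25
t 19.65 pos [0.482  0.0811 0.1255] yaw -0.412 hub in tool 0.1033 -0.0259 F tool x,y 1.08 2.87 Fz -0.24
t 19.75 pos [0.482  0.0817 0.1255] yaw -0.417 hub in tool 0.1034 -0.0259 F tool x,y 0.46 3.06 Fz 0.45
```

```bash
python3 -m creep '0 0 0.003 -0.008 -0.03 0 -1' >/dev/null; python3 st.py; python3 -m creep '0 0 0.003 -0.008 -0.03 0 -1' >/dev/null; python3 st.py;  python3 -m creep '0 0 0.003 -0.008 -0.03 0 -1' > /dev/null; python3 st.py
```

```text
t 19.85 pos [0.482  0.0819 0.1254] yaw -0.42 hub in tool 0.1033 -0.026 F tool x,y 1.0 3.04 Fz 0.77
t 19.95 pos [0.4821 0.0821 0.1254] yaw -0.423 hub in tool 0.1033 -0.0261 F tool x,y 1.4 4.93 Fz 2.42
t 20.05 pos [0.4821 0.0823 0.1254] yaw -0.426 hub in tool 0.1033 -0.0262 F tool x,y 1.57 6.2 Fz 1.09
```

```bash
python3 -m creep '0 0 0 0 -0.03 0 -1' >/dev/null; python3 st.py; python3 -m creep '0 0 0 0 -0.03 0 -1' >/dev/null; python3 st.py;  python3 -m creep '0 0 0 0 0 0 -1' > /dev/null; python3 st.py
```

```text
t 20.15 pos [0.4822 0.0824 0.1254] yaw -0.426 hub in tool 0.1033 -0.026 F tool x,y 0.42 6.98 Fz 2.03
t 20.25 pos [0.4823 0.0826 0.1254] yaw -0.426 hub in tool 0.1033 -0.0258 F tool x,y 0.98 8.29 Fz 2.84
t 20.35 pos [0.4822 0.0826 0.1254] yaw -0.426 hub in tool 0.1033 -0.0259 F tool x,y 0.62 7.06 Fz 3.46
```

```bash
python3 -m creep '0 0 0 0 -0.03 0 -1' >/dev/null; python3 st.py; python3 -m creep '0 0 0 0 -0.02 0 -1;0 0 0 0 0 0 -1' >/dev/null; python3 st.py;  python3 -m creep '0 0 0 0 0 0 -1;0 0 0 0 0 0 -1' > /dev/null; python3 st.py
```

```text
t 20.45 pos [0.4823 0.0827 0.1254] yaw -0.426 hub in tool 0.1033 -0.0258 F tool x,y 0.54 7.91 Fz 4.25
t 20.65 pos [0.4823 0.0828 0.1254] yaw -0.426 hub in tool 0.1033 -0.0257 F tool x,y 0.58 9.37 Fz 4.37
t 20.85 pos [0.4823 0.0828 0.1254] yaw -0.426 hub in tool 0.1033 -0.0257 F tool x,y 0.76 8.64 Fz 4.28
```

```bash
python3 -m creep '0 0 0 0 -0.01 0 -1;0 0 0 0 0 0 -1;0 0 0 0 0 0 -1;0 0 0 0 0 0 -1;0 0 0 0 0 0 -1' >/dev/null; python3 st.py; python3 -m creep '0 0 0 0 0 0 -1;0 0 0 0 0 0 -1;0 0 0 0 0 0 -1;0 0 0 0 0 0 -1;0 0 0 0 0 0 -1;0 0 0 0 0 0 -1' >/dev/null; python3 st.py
```

```text
t 21.35 pos [0.4823 0.0828 0.1254] yaw -0.426 hub in tool 0.1033 -0.0257 F tool x,y 0.59 8.42 Fz 4.41
t 21.95 pos [0.4824 0.0828 0.1254] yaw -0.426 hub in tool 0.1033 -0.0256 F tool x,y -0.3 9.73 Fz 4.44
```

Held for over a second at about 10 N. I back off gently, then rise and check.

```bash
python3 -m creep '0 0 0 0 0.05 0 -1;0 0 0 0 0.05 0 -1;0 0 0 0 0.05 0 -1;0 0 0 0 0.05 0 -1;0 0 0 0 0.1 0 -1;0 0 0 0 0.3 0 -1;0 0 0 0 0.6 0 -1;0 0 0 0 0.6 0 -1;0 0 0 0 0 -2 -1;0 0 0 0 0 -3 -1;0 0 0 0 0 -3 -1;0 0 0 0 0 -2 -1'
python3 -m creep '0 0 0 -3 0 0 -1;0 0 0 -4 0 0 -1;0 0 0 -3 0 0 -1;0 0 0 0 0 0 -1;0 0 0 0 0 0 -1;0 0 0 0 0 0 -1;0 0 0 0 0 0 -1'
python3 - <<'E'
from h import *
f=shot('wrist','w8'); s=shot('scene','s8'); print(observe()['eef_pos'])
for phi in (.95,1.0,1.047):
    th=np.radians(-140.5)-phi; P=np.array([.587+.104*np.cos(th),.0635+.104*np.sin(th),.146]); print(phi,px(f,P).round(1),px(s,P).round(1))
b=cv2.resize(s['color'][170:290,215:335],(400,400),interpolation=cv2.INTER_CUBIC)
cv2.imwrite('pics/v8.png',np.hstack([f['color'][0:400,80:480],b]))
E
```

```text
time: 23.15
eef_pos: [0.4754, 0.0671, 0.2274]
tcp_rot: [-3.141, -0.001, -0.425]
wrist_force: [-0.9, -0.1, -0.8]
gripper_width: 0.007
time: 23.85
eef_pos: [0.3847, 0.1082, 0.2253]
tcp_rot: [-3.141, 0.0, -0.426]
wrist_force: [0.2, 0.5, 0.4]
gripper_width: 0.002
[0.38446464 0.10832092 0.22526722]
0.95 [243.5  96.9] [295.2 230.6]
1.0 [236.8  97.9] [293.3 231.7]
1.047 [230.4  98.6] [291.4 232.7]
```

View pics/v8.png

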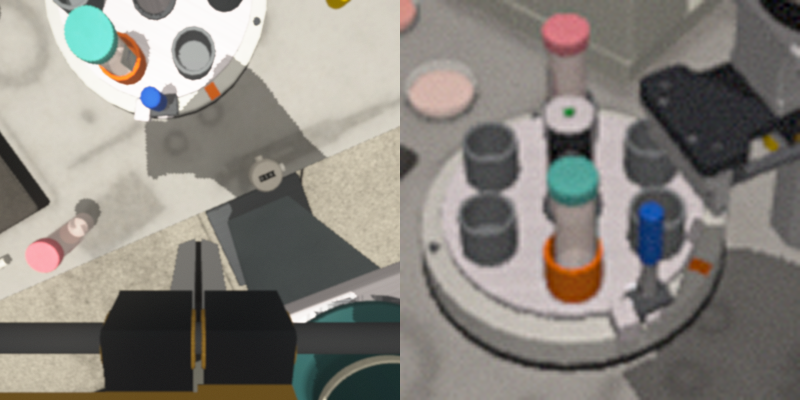

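Final view: the post top is at (232,98), which matches about 1.04 rad (predicted (230,99) at 1.047). The ear lies against the lug, the teal tube stands in the orange cup and both pink tubes are upright. I hand the job in.

```bash
python3 -c "
from workcell import *; print(finish_job(), observe()['wrist_force'])"
```

```text
the job is handed in; nothing more can be done
the job is handed in; nothing more can be done
```

I stood the teal-capped tube in the orange cup and let go. I then turned the table clockwise through the click by pushing the blue post with the closed fingers. Finally I pressed the post against the stop at about 10 N for just over a second, and handed the job in at about 24 s.

- **Table:** in the last pictures the post sits where a table angle of about 1.04 rad puts it, with the ear against the stop lug. The pictures can't resolve 0.02 rad with certainty, but the steep rise in force while pressing also showed it was at the stop.
- **Tubes:** the teal tube stands in its cup and both pink-capped tubes are upright. I did not measure how far the teal tube sits from the cup's middle. A wrist view after placing showed its cap about 3 mm from my estimate, so it may stand slightly off-centre or lean a little.
- **Forces:** the highest wrist force I read was about 11 N, reached while pressing home and under the 15 N limit. These are readings at the ends of moves, so a short peak in between would not show.
- **Disagreements:** the top and wrist cameras differed by 1–2 mm in x. During the final press an unexpected vertical force of about 4 N showed up, probably the sprung post tilting.

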